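# Sweep the broken tea into the caddy and hold its bayonet cap locked

## Robot

A 6-joint arm with a two-finger parallel gripper is mounted at the origin on the work surface. World frame = base frame: x ahead of the robot, y to its left, z up, the work surface at z = 0. Lengths are in mm, angles in rad, forces in N, time in s.
With the tool pointing down it reaches from about 275 to 1000 mm from the base axis. Payload 8.4 kg.
Tool frame: the origin (TCP) lies at the very end of the fingers, on their centre line; the grasp point (between the pads) lies 19 mm behind it; z points along the fingers, y is the line along which they close (so a half turn about z gives the same grasp; the last joint's range is limited). The gripper opens to 85 mm and grips with 20 to 120 N. Pads are 22 mm wide; open, the fingers measure 114 mm over their backs; the gripper's body (76 mm by 85 mm) begins 54 mm behind the grasp point. The pads swing forward as they close: fully open they stand 13 mm farther back than shut.
Start: joints at [1.112, 0.353, 1.633, -0, 1.155, -0.002], TCP at [275.673, 560.921, 231.281] pointing down, gripper open.
Joint ranges: [-2.63, 2.63], [-0.92, 2.1], [0.06, 2.66], [-1.3, 4.44], [0, 2.69], [-3.02, 3.02]. Speed limits (rad/s): [2.22, 2.22, 2.79, 3.14, 3.14, 3.14].

## Interface

Orientations are given as [roll, pitch, yaw] about the fixed x, y, z axes, in that order (R = Rz(yaw) Ry(pitch) Rx(roll)).
In Python, from rig import sensors, grab_frame, camera_params, order gives the robot as it stands. The module is installed in compiled form; this text tells all that it offers.
- The arm moves only by the tool move_arm, never from a script. Its argument "motion" is a list of rows, each a list of 7 numbers: the turn, a rotation vector about the tool's x, y, z in fractions of the full range, 1 being 180 degrees, then the shift along the tool's x, y, z in a scale on which 1.0 is 1 m, then the finger opening in m, from 0 to 0.0854. A call has 1 to 8 rows; each row is the pose to reach, as a shift and turn from the pose commanded when the call began, along the tool's axes at that moment; what a row does not reach only later rows make up. A row lasts 1/8 s, in which the tool goes at most 62.5 mm and 10.7 degrees, less where a joint would pass 70% of its speed; a pose out of reach is approached as far as the arm can. A shift or turn number past 1, either way, is cut back to 1. A call with a gripper value outside its range is refused whole. The fingers move at their own pace and stop on an object; "grip_force" is the grip in N (left out, the last holds). Time passes only in rows, so rows that repeat a pose let the fingers close. It gives the time, the measured TCP pose, the force, the opening and the grip force at its end, in the units of the state.
- sensors.sense(): the state, without advancing time (a new reading comes with each control period).
- grab_frame(name): name is "scene" or "top"; returns (picture, depth): 420x560x3 uint8, red, green, blue; 420x560 float32, mm along the optical axis (not along the pixel's ray), 0 where there is no reading.
- camera_params(name): a dict with "camera_matrix" (3x3 intrinsics, pixels), "k1" (the pictures are not rectified: a ray, as slopes to the right and down, at radius r is drawn at 1 + k1 r^2 times it, then the intrinsics apply), "world_from_camera" (4x4, takes a point from camera to world coordinates). Camera axes: x right, y down, z forward; pixel columns grow to the right and rows downward; lengths in mm; the calibration is good to about 2 mm. A picture is of the moment at which its call begins. camera_params takes no time and is no camera call.
- order.sign_off(): hands the job in; it is judged then, once.
The state is a dict: "clock": time; "qpos": joint angles; "qvel": joint speeds; "joint_efforts": joint torques, N m; "eef_pos": TCP position; "tcp_rot": TCP orientation; "contact_force": force on the tool from outside, world axes, zero at the start; "wrist_torque": the same for the moment, N m; "opening": opening from 0.0 (shut) to 1.0 (fully open); "grasp_force": force on a finger pad.
Only numpy, scipy, OpenCV 4.12 (cv2) and the standard library are available. Lean on these libraries where they do the work, as an engineer would, in place of code of your own. Each camera call takes 0.05 s, during which the arm holds its last target. There are 200 camera calls.

## Task

Holding the scraper block, sweep the three chips of tea off the caddy's deck into its round well without touching them with the fingers, then stand the scraper upright back on the teak stand. Take the bayonet cap from the celadon rest, push it fully down into the mouth against the spring with its lugs in the two slots, turn it a quarter turn clockwise (seen from above) to its stop, and finish while still gripping it and pressing it right down flush. Do not disturb the dishes, spoon and strainer.

Things in the scene. Friction and masses are not known exactly. Their poses are not given: they have to be found in the camera images.
- stand: Square teak-veneer stand, 420 x 420 mm, 80 mm high, fixed; origin at the centre of its underside, its flat top 80 mm above the origin; a tilt-out drawer front on its -x side (not used). The caddy, rest, scraper, dishes, spoon and strainer stand on it.
- caddy: Fixed bamboo tea caddy, 120 mm (x) by 245 mm (y, -125 to +120), dark sides; origin at the foot, on the stand. Flat deck 75 mm above the origin: the plain -y half holds the chips at the start, the +y half has the well's mouth. Side rims along y, 108 mm apart inside, stand 6 mm above the deck; the y ends have none. The scraper fits between the rims.
- caddy_mouth (a point): Centre of the well's round mouth at deck level (caddy x 0, y +60, z +75 mm), axes as the caddy's. Hole 80 mm across in a 6 mm plate; two slots 18 mm wide reach 49 mm from the centre at +x and -x (brass marks). Well 69 mm deep, wider than the mouth. Under the plate, stops let a pushed-in cap turn only clockwise from above, about 89 degrees, from lugs along x to lugs along y.
- plunger (a joint): How far (m) the steel spring plunger in the middle of the well is pushed down. 18 mm across, domed, its free top 4 mm below the deck. 0 free; 0.013 with the cap flush on the deck; 0.008 if a turned cap is let go and lifts 5 mm until its lugs catch under the plate. About 6 N at the start of its travel, 12.5 N at 0.013.
- cap: Bayonet cap, 150 g, standing neck down on the rest. Origin under the neck's centre, z up. Neck 75 mm across, z 0 to 17 mm; flange 100 mm across, z 17 to 25, lies on the deck when flush. Two brass lugs at the neck's foot, z 0 to 6, at +x and -x, 12 mm wide, reaching 46 mm from the axis; brass marks on the flange above them. Alike after a half turn.
- cap_grip (a point): Middle of the cap's bamboo grip bar, 41 mm above the cap's origin on its axis. The bar lies along the cap's x (over the lugs): 64 mm long, 14 mm wide (y), 32 mm high, standing on the flange.
- lid_rest: Celadon disc, 108 mm across, 16 mm high, fixed on the stand; origin at the centre of its underside. The cap starts on it.
- scraper: Scraper block, about 80 g, standing upright on the stand; origin at the centre of its underside. Blade 84 mm wide (its x), 18 mm thick (y), 40 mm high, with a dark grip 60 mm wide and 18 mm thick above it, z 39 to 59 mm. Both broad faces are alike.
- chip_a: Dark brown chip of pressed tea, about 18 x 17 x 14 mm, 12 g, loose on the plain half of the deck; origin at the centre of its underside.
- chip_b: Second like chip, the one nearest the mouth.
- chip_c: Third like chip.
- dish1: Porcelain dipping dish, 72 mm across, 22 mm high, loose bystander; origin under its centre.
- dish2: The middle one of the three like dishes, bystander.
- dish3: The third like dish, bystander.
- spoon: Bamboo spoon, 150 mm long along its x, loose bystander on the stand.
- strainer: Stainless strainer scoop: bowl 52 mm across, 20 mm high with its origin under it, handle reaching 124 mm to its -x; loose bystander.
Things that resemble listed ones, but are neither listed nor needed, are in the scene too. What is shaped like the scraper but green or red is not meant.

How it is judged:
By the outcome, as a careful person would: the job done as asked, in the order asked, and still so for the second after the job is handed in, while the arm keeps its last pose, push and grip.
It also fails if it takes over 67 s, if anything falls off the work surface, if the arm or the gripper's body presses on something with over 40 N, if the wrist force passes 120 N, or if a joint passes its speed limit or range.

## Working session

There is one attempt and no reset: what is moved stays moved. The work goes in short steps, Python scripts to look and compute and a tool call to move; the robot and the scene stay as the last step left them, time stands still between calls to the robot, and variables do not carry over. Pictures are saved under pics/ and viewed, at most 10 in all, crops included, and the job is handed in when it is done.

Besides the shell and the picture viewer there is one more tool, called by a JSON object that holds its "method" and its "body". move_arm: Moves the arm, as the interface text tells. Its arguments: {"type":"object","properties":{"motion":{"type":"array","items":{"type":"array","items":{"type":"number"}}},"grip_force":{"type":"number"}},"required":["motion"]}

```bash
mkdir -p pics
cat > h.py <<'E'
import numpy as np, cv2
from rig import sensors, grab_frame, camera_params, order
def ray(name,uv):
    p=camera_params(name);K=np.array(p["camera_matrix"]);T=np.array(p["world_from_camera"])
    d=(np.array(uv,float)-K[:2,2])/[K[0,0],K[1,1]]
    u=d.copy()
    for _ in range(20): u=d/(1+p["k1"]*(u@u))
    return T[:3,3],T[:3,:3]@np.array([u[0],u[1],1.])
def onz(name,uv,z):
    o,d=ray(name,uv);return o+d*(z-o[2])/d[2]
def cloud(name,depth):
    p=camera_params(name);K=np.array(p["camera_matrix"]);T=np.array(p["world_from_camera"])
    h,w=depth.shape;v,u=np.mgrid[:h,:w]
    D=np.array([p["k1"],0,0,0,0],float)
    n=cv2.undistortPoints(np.stack([u,v],-1).reshape(-1,1,2).astype(np.float64),K,D).reshape(h,w,2)
    P=np.concatenate([n*depth[...,None],depth[...,None]],-1)
    return P@T[:3,:3].T+T[:3,3]
E
python3 - <<'E'
from h import *
for n in("scene","top"):
    a,d=grab_frame(n);cv2.imwrite(f"pics/{n}0.png",cv2.resize(a[...,::-1],(800,600)));np.savez(f"{n}0",a=a,d=d)
    p=camera_params(n);print(p)
print(sensors.sense())
E
```

```text
{'camera_matrix': array([[400.65371003,   0.        , 278.92589735],
       [  0.        , 400.65371003, 211.76435639],
       [  0.        ,   0.        ,   1.        ]]), 'k1': -0.0647568808884774, 'world_from_camera': array([[ 8.25844044e-01,  3.53644902e-01, -4.39223063e-01,
         9.46546176e+02],
       [ 5.63499045e-01, -5.46870995e-01,  6.19193783e-01,
        -4.44662323e+02],
       [-2.12236289e-02, -7.58859274e-01, -6.50908718e-01,
         6.20630305e+02],
       [ 0.00000000e+00,  0.00000000e+00,  0.00000000e+00,
         1.00000000e+00]])}
{'camera_matrix': array([[476.21364493,   0.        , 277.6636553 ],
       [  0.        , 476.21364493, 205.34555214],
       [  0.        ,   0.        ,   1.        ]]), 'k1': -0.057879066373181104, 'world_from_camera': array([[-6.57473158e-03, -9.97830950e-01,  6.54993770e-02,
         5.32245969e+02],
       [-9.99616311e-01,  8.32072654e-03,  2.64196336e-02,
         2.00298182e+01],
       [-2.69073305e-02, -6.53005436e-02, -9.97502799e-01,
         9.74729822e+02],
       [ 0.00000000e+00,  0.00000000e+00,  0.00000000e+00,
         1.00000000e+00]])}
{'clock': 0.1, 'qpos': array([ 1.11160474e+00,  3.53604127e-01,  1.63407247e+00, -1.99175787e-05,
        1.15520056e+00, -2.38498601e-03]), 'qvel': array([ 6.57003581e-04, -3.02345686e-03, -2.84479480e-03,  4.19663087e-04,
       -2.24419526e-04,  6.48742248e-05]), 'joint_efforts': array([ 8.22993684e-05, -6.06367779e+01, -3.42816031e+01, -1.79192034e-04,
        4.02705482e-03,  5.24570851e-05]), 'eef_pos': array([275.48131296, 560.5258226 , 230.61555404]), 'tcp_rot': array([-3.14030811e+00,  1.51481944e-05,  2.68479412e+00]), 'contact_force': array([-0.96293989, -0.67364967, -0.6611893 ]), 'wrist_torque': array([ 0.00117488,  0.00499905, -0.02341425]), 'grasp_force': 0.0, 'opening': 0.9998001836752147}
```

View pics/top0.png

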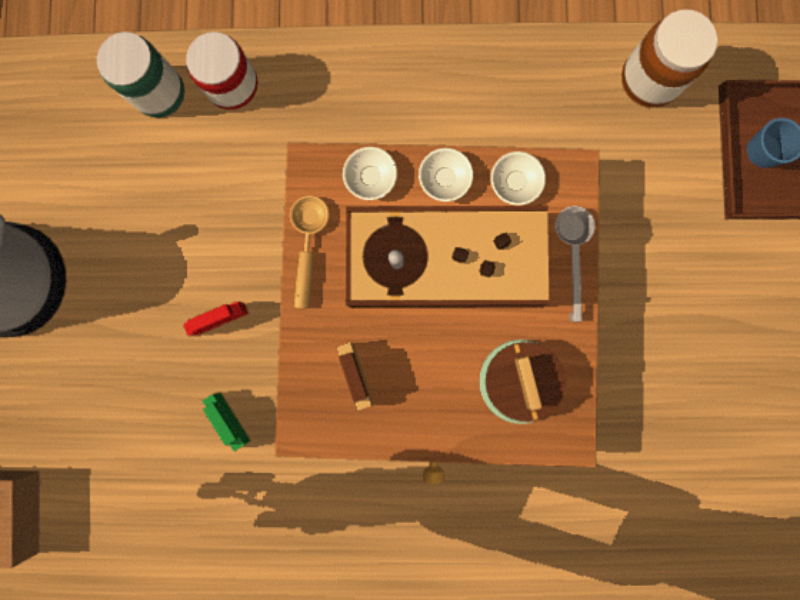

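View pics/scene0.png

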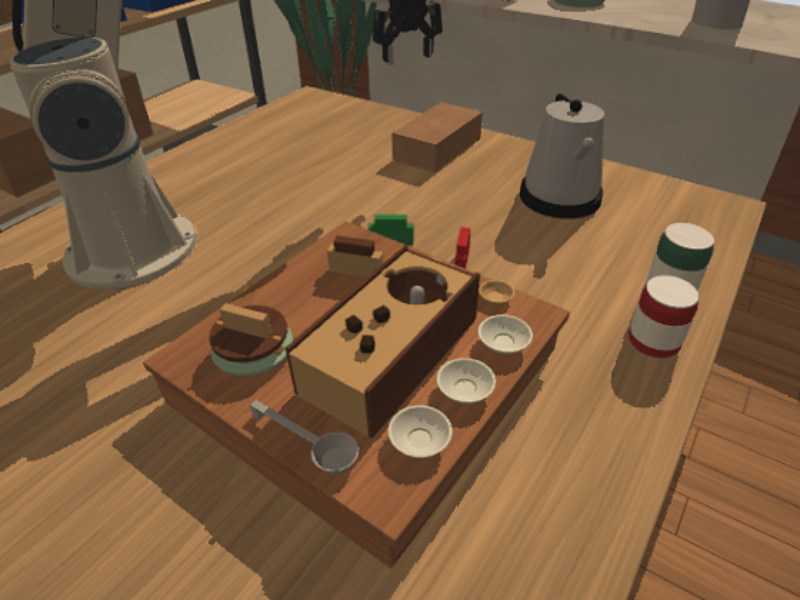

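The top view (800x600) shows the well at (395,257), chips at (461,255), (488,268) and (503,241), the scraper at (354,376), the cap at (525,382), and the caddy spanning (347..549, 208..305). The caddy's +y is image left, which is world +y. The scene view agrees.

```bash
cat > m.py <<'E'
from h import *
def rect(P,m,n=""):
    q=P[m][:,:2].astype(np.float32)
    r=cv2.minAreaRect(q);b=cv2.boxPoints(r);e0=b[1]-b[0];e1=b[2]-b[1]
    e=e0 if np.linalg.norm(e0)>np.linalg.norm(e1) else e1
    print(n,len(q),"c",np.round(r[0],1),"size",np.round(r[1],1),"long-axis deg",round(np.degrees(np.arctan2(e[1],e[0])),2),"z",np.round(np.percentile(P[m][:,2],[5,50,95]),1))
E
python3 - <<'E'
from m import *
for n in("top","scene"):
    f=np.load(n+"0.npz");a=f["a"];d=f["d"];P=cloud(n,d);ok=d>0;z=P[...,2]
    hsv=cv2.cvtColor(a,cv2.COLOR_RGB2HSV)
    def box(x0,x1,y0,y1,z0,z1): return ok&(P[...,0]>x0)&(P[...,0]<x1)&(P[...,1]>y0)&(P[...,1]<y1)&(z>z0)&(z<z1)
    if n=="top":
        for k,(u,v) in dict(well=(395,257),scr=(354,376),cap=(525,382),b=(461,255),stand=(450,340),deck=(530,280)).items():
            print(k,P[int(v/1.4286),int(u/1.4286)].round(1))
    c=onz("top",(354/1.4286,376/1.4286),139);k=onz("top",(522/1.4286,382/1.4286),145)
    rect(P,box(c[0]-60,c[0]+60,c[1]-60,c[1]+60,128,150),n+" scrgrip")
    rect(P,box(c[0]-60,c[0]+60,c[1]-60,c[1]+60,105,150),n+" scr")
    rect(P,box(k[0]-70,k[0]+70,k[1]-70,k[1]+70,133,165),n+" bar")
    rect(P,box(k[0]-70,k[0]+70,k[1]-70,k[1]+70,112,126),n+" flange")
    D=onz("top",(448/1.4286,257/1.4286),155)
    rect(P,box(D[0]-90,D[0]+90,D[1]-150,D[1]+150,145,166),n+" caddy")
    m=box(D[0]-50,D[0]+50,D[1]-150,D[1]+30,161,180);
    nn,l,s,cc=cv2.connectedComponentsWithStats(m.astype(np.uint8))
    for i in range(1,nn):
        if s[i,4]>15: rect(P,l==i,n+" chip")
f=np.load("top0.npz");a=f["a"]
h,w=a.shape[:2]
# dark pixels on deck
g=a.astype(int).sum(2)
m=np.zeros((h,w),np.uint8)
m[152:207,250:378]=(g<200)[152:207,250:378]
nn,l,s,cc=cv2.connectedComponentsWithStats(m)
for i in range(1,nn):
    if s[i,4]>15: print(s[i],onz("top",cc[i],162).round(1),onz("top",cc[i],155).round(1))
E
```

```text
well [632.3  44.4 150.9]
scr [486.3  96.7 136.8]
cap [ 479.2 -110.5  153. ]
b [631.3 -34.4 167.6]
stand [531.  -24.   79.6]
deck [ 602.6 -117.5  155.1]
top scrgrip 358 c [484.9  97.7] size [59.8 17.9] long-axis deg 18.32 z [134.3 137.6 140. ]
top scr 537 c [485.   97.8] size [83.8 18.2] long-axis deg 18.47 z [115.4 136.5 139.8]
top bar 358 c [ 476.7 -116.9] size [64.3 14.8] long-axis deg 14.06 z [138.4 151.3 153.8]
top flange 2087 c [ 477.  -116.7] size [98.6 96.1] long-axis deg 89.54 z [117.2 119.7 122.2]
top caddy 7952 c [632.2 -18.8] size [245.6 120.3] long-axis deg 89.55 z [151.6 154.2 160.5]
top chip 99 c [647.9 -84.7] size [16.8 17.8] long-axis deg -59.06 z [163.  167.3 170.3]
top chip 97 c [631.7 -34.2] size [17.6 16.3] long-axis deg 61.98 z [162.9 167.6 170.8]
top chip 98 c [614.5 -66.6] size [16.5 17.7] long-axis deg -15.76 z [163.1 167.3 169.9]
scene scrgrip 238 c [484.   94.3] size [59.2 19.8] long-axis deg 17.8 z [129.2 137.3 139.5]
scene scr 575 c [484.  94.] size [82.9 20.8] long-axis deg 18.76 z [106.8 123.2 139.1]
scene bar 440 c [ 475.9 -119.3] size [66.2 16.1] long-axis deg 13.58 z [134.5 148.9 153.4]
scene flange 1273 c [ 478.4 -120.3] size [99.5 96.4] long-axis deg 72.38 z [116.  120.5 122.5]
scene caddy 6106 c [630.  -20.9] size [247.5 122. ] long-axis deg 89.78 z [149.5 154.7 160.8]
scene chip 92 c [630.5 -37.5] size [17.8 16.5] long-axis deg 73.25 z [162.  167.6 169.2]
scene chip 96 c [613.6 -70.1] size [15.6 18. ] long-axis deg -15.6 z [161.8 167.7 169.6]
scene chip 103 c [647.1 -87.9] size [17.  19.4] long-axis deg -72.83 z [162.3 167.7 169.8]
[ 254  152   45   55 1550] [631.3  43.6 162. ] [632.2  43.8 155. ]
[346 163  12  11  97] [648.3 -85.8 162. ] [649.3 -86.7 155. ]
[317 173  11  11  92] [631.7 -34.7 162. ] [632.5 -35.2 155. ]
[336 182  11  12  93] [614.9 -67.  162. ] [615.6 -67.7 155. ]
```

```bash
cat > go.py <<'E'
import sys
from h import *
from scipy.spatial.transform import Rotation as R
s=sensors.sense();p=s["eef_pos"];R0=R.from_euler("xyz",s["tcp_rot"])
print(round(s["clock"],2),p.round(1),np.degrees(s["tcp_rot"]).round(2),s["qpos"].round(2),"F",s["contact_force"].round(1),"op",round(85.4*s["opening"],1),"gf",round(s["grasp_force"],1))
for a in sys.argv[1:]:
    x,y,z,w=map(float,a.split(","))
    T=R.from_euler("xyz",[np.pi,0,np.radians(w)])
    print(a,(R0.inv()*T).as_rotvec().round(4),(R0.inv().apply(np.array([x,y,z])-p)/1000).round(4))
E
python3 go.py 484.5,96,230,198.3 484.5,96,111,198.3
```

```text
0.1 [275.5 560.5 230.6] [-179.93    0.    153.83] [ 1.11  0.35  1.63 -0.    1.16 -0.  ] F [-1.  -0.7 -0.7] op 85.4 gf 0.0
484.5,96,230,198.3 [-1.200e-03 -5.000e-04 -7.762e-01] [-0.3925 -0.3247  0.001 ]
484.5,96,111,198.3 [-1.200e-03 -5.000e-04 -7.762e-01] [-0.3925 -0.3246  0.12  ]
```

Careful with the scale: turns go in shares of 180 degrees. That gives: -0.776 rad is -0.247.

{"method": "move_arm", "body": {"motion": [[0,0,-0.247,-0.3925,-0.3247,0.001,0.085],[0,0,-0.247,-0.3925,-0.3247,0.001,0.085],[0,0,-0.247,-0.3925,-0.3247,0.001,0.085],[0,0,-0.247,-0.3925,-0.3247,0.001,0.085],[0,0,-0.247,-0.3925,-0.3247,0.001,0.085],[0,0,-0.247,-0.3925,-0.3247,0.001,0.085],[0,0,-0.247,-0.3925,-0.3247,0.001,0.085],[0,0,-0.247,-0.3925,-0.3247,0.001,0.085]]}}

```text
clock: 1.1
eef_pos: [477.3, 112.0, 230.3]
tcp_rot: [3.142, 0.0, -2.822]
contact_force: [-0.5, 0.4, 1.0]
opening: 0.994
grasp_force: 0.0
```

```bash
python3 go.py 484.5,96,111,198.3
```

```text
1.1 [477.3 112.  230.3] [ 1.800e+02  1.000e-02 -1.617e+02] [ 0.23  0.14  1.92  0.    1.08 -1.66] F [-0.5  0.4  1. ] op 84.9 gf 0.0
484.5,96,111,198.3 [ 0.      0.0002 -0.0001] [-0.0018 -0.0175  0.1193]
```

{"method": "move_arm", "body": {"motion": [[0,0,0,0,-0.009,0.03,0.085],[0,0,0,0,-0.009,0.06,0.085],[0,0,0,0,-0.009,0.06,0.085]]}}

```text
clock: 1.48
eef_pos: [478.0, 104.7, 168.5]
tcp_rot: [3.141, -0.005, -2.823]
contact_force: [-0.5, 0.3, 1.0]
opening: 0.995
grasp_force: 0.0
```

```bash
python3 go.py 484.5,96,111,198.3
```

```text
1.48 [478.  104.7 168.5] [ 179.97   -0.27 -161.75] [ 0.21  0.22  1.98 -0.    0.95 -1.68] F [-0.5  0.3  1. ] op 85.0 gf 0.0
484.5,96,111,198.3 [ 0.0005 -0.0047 -0.0009] [-0.0038 -0.0104  0.0575]
```

{"method": "move_arm", "body": {"motion": [[0,0,0,-0.004,-0.0104,0.02,0.085],[0,0,0,-0.004,-0.0104,0.045,0.085],[0,0,0,-0.004,-0.0104,0.0575,0.085],[0,0,0,-0.004,-0.0104,0.0575,0.01],[0,0,0,-0.004,-0.0104,0.0575,0.01],[0,0,0,-0.004,-0.0104,0.0575,0.01],[0,0,0,-0.004,-0.0104,0.0575,0.01],[0,0,0,-0.004,-0.0104,0.0575,0.01]], "grip_force": 40}}

```text
clock: 2.48
eef_pos: [487.1, 96.9, 113.4]
tcp_rot: [-3.142, 0.001, -2.822]
contact_force: [-1.9, 0.2, 5.8]
opening: 0.204
grasp_force: 44.2
```

```bash
python3 go.py 484.5,96,111,198.3
```

```text
2.48 [487.1  96.9 113.4] [-1.8000e+02  6.0000e-02 -1.6171e+02] [ 0.19  0.31  2.01  0.    0.82 -1.7 ] F [-1.9  0.2  5.8] op 17.4 gf 44.2
484.5,96,111,198.3 [-0.      0.001  -0.0002] [ 0.0028 -0.0001  0.0024]
```

{"method": "move_arm", "body": {"motion": [[0,0,0,0,0,-0.03,0.01],[0,0,0,0,0,-0.08,0.01],[0,0,0,0,0,-0.12,0.01],[0,0,0,0,0,-0.12,0.01],[0,0,0,0,0,-0.12,0.01]]}}

```text
clock: 3.1
eef_pos: [486.1, 96.7, 232.1]
tcp_rot: [3.142, -0.001, -2.822]
contact_force: [-0.2, 0.5, -1.9]
opening: 0.201
grasp_force: 43.3
```

```bash
python3 go.py 633.5,-116,231,179.5
```

```text
3.1 [486.1  96.7 232.1] [ 1.8000e+02 -5.0000e-02 -1.6171e+02] [ 0.19  0.15  1.9  -0.    1.09 -1.7 ] F [-0.2  0.5 -1.9] op 17.1 gf 43.3
633.5,-116,231,179.5 [-1.000e-04 -9.000e-04  3.279e-01] [-0.0732 -0.2482  0.001 ]
```

Scaled: 0.328 rad is 0.1044.

{"method": "move_arm", "body": {"motion": [[0,0,0.0191,-0.014,-0.048,0.001,0.01],[0,0,0.0382,-0.028,-0.095,0.001,0.01],[0,0,0.0573,-0.042,-0.143,0.001,0.01],[0,0,0.0764,-0.056,-0.19,0.001,0.01],[0,0,0.0955,-0.069,-0.235,0.001,0.01],[0,0,0.1044,-0.0732,-0.2482,0.001,0.01],[0,0,0.1044,-0.0732,-0.2482,0.001,0.01],[0,0,0.1044,-0.0732,-0.2482,0.001,0.01]]}}

```text
clock: 4.1
eef_pos: [633.1, -114.7, 231.1]
tcp_rot: [3.141, -0.002, 3.134]
contact_force: [-0.3, 0.5, -0.4]
opening: 0.199
grasp_force: 43.3
```

```bash
python3 go.py 633.5,-116,192,179.5
python3 - <<'E'
from m import *
for n in("scene","top"):
    a,d=grab_frame(n);cv2.imwrite(f"pics/{n}1.png",a[...,::-1]);P=cloud(n,d)
    b=(d>0)&(P[...,0]>570)&(P[...,0]<695)&(P[...,1]>-150)&(P[...,1]<-80)
    hsv=cv2.cvtColor(a,cv2.COLOR_RGB2HSV)
    bb=b&(P[...,2]>185)&(P[...,2]<250)&(hsv[...,2]>60); 
    if bb.sum()>20: rect(P,bb,n)
E
```

```text
4.1 [ 633.1 -114.7  231.1] [ 1.7996e+02 -1.0000e-01  1.7957e+02] [-0.18  0.38  1.59  0.    1.17 -1.75] F [-0.3  0.5 -0.4] op 17.0 gf 43.3
633.5,-116,192,179.5 [ 0.0007 -0.0018  0.0013] [-0.0005 -0.0013  0.0391]
scene 954 c [ 630.  -116.3] size [84.4 38.5] long-axis deg 13.7 z [199.9 219.1 238. ]
```

View pics/scene1.png

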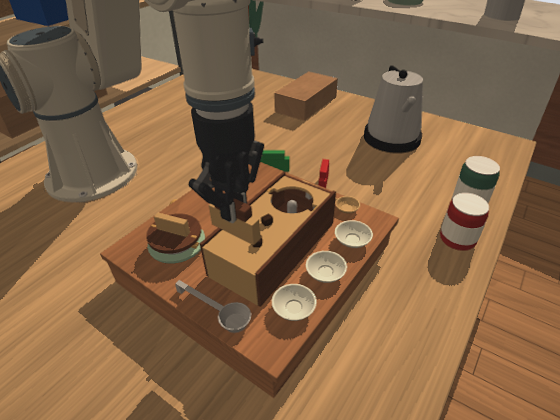

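The scraper is held level at about (235,218) over the plain end of the deck, behind the chips. Next I lower it.

{"method": "move_arm", "body": {"motion": [[0,0,0,0,-0.001,0.02,0.01],[0,0,0,0,-0.001,0.034,0.01],[0,0,0,0,-0.001,0.04,0.01],[0,0,0,0,-0.001,0.041,0.01],[0,0,0,0,-0.001,0.041,0.01]]}}

```text
clock: 4.82
eef_pos: [634.4, -117.0, 191.0]
tcp_rot: [-3.141, 0.0, 3.133]
contact_force: [0.6, -0.9, 0.0]
opening: 0.204
grasp_force: 43.3
```

```bash
python3 go.py 633.5,40,190,179.5
```

```text
4.83 [ 634.4 -117.   191. ] [-1.7999e+02  2.0000e-02  1.7950e+02] [-0.18  0.42  1.63 -0.    1.09 -1.75] F [ 0.6 -0.9  0. ] op 17.4 gf 43.3
633.5,40,190,179.5 [-0.0001  0.0004 -0.0001] [0.0022 0.1569 0.001 ]
```

{"method": "move_arm", "body": {"motion": [[0,0,0,0,0.007,0.001,0.01],[0,0,0,0,0.014,0.001,0.01],[0,0,0,0,0.021,0.001,0.01],[0,0,0,0,0.028,0.001,0.01],[0,0,0,0,0.035,0.001,0.01],[0,0,0,0,0.042,0.001,0.01],[0,0,0,0,0.049,0.001,0.01],[0,0,0,0,0.056,0.001,0.01]]}}

```text
clock: 5.82
eef_pos: [634.6, -60.4, 189.8]
tcp_rot: [-3.142, -0.0, 3.133]
contact_force: [0.0, -0.1, -1.9]
opening: 0.21
grasp_force: 43.3
```

{"method": "move_arm", "body": {"motion": [[0,0,0,0,0.007,0,0.01],[0,0,0,0,0.014,0,0.01],[0,0,0,0,0.021,0,0.01],[0,0,0,0,0.028,0,0.01],[0,0,0,0,0.035,0,0.01],[0,0,0,0,0.042,0,0.01],[0,0,0,0,0.049,0,0.01],[0,0,0,0,0.056,0,0.01]]}}

```text
clock: 6.82
eef_pos: [635.1, -4.4, 189.8]
tcp_rot: [3.142, -0.0, 3.133]
contact_force: [0.5, -0.3, -0.9]
opening: 0.2
grasp_force: 43.3
```

```bash
python3 go.py 633.5,22,190,179.5
python3 - <<'E'
from h import *
a,d=grab_frame("scene");b,d=grab_frame("top")
cv2.imwrite("pics/s2.png",np.vstack([cv2.resize(a[140:290,170:370],(800,600))[:,:,::-1]]))
E
```

```text
6.83 [635.1  -4.4 189.8] [180.   -0.  179.5] [-0.01  0.41  1.65  0.    1.08 -1.57] F [ 0.5 -0.3 -0.9] op 17.1 gf 43.3
633.5,22,190,179.5 [ 0. -0. -0.] [ 0.0018  0.0264 -0.0002]
```

View pics/s2.png

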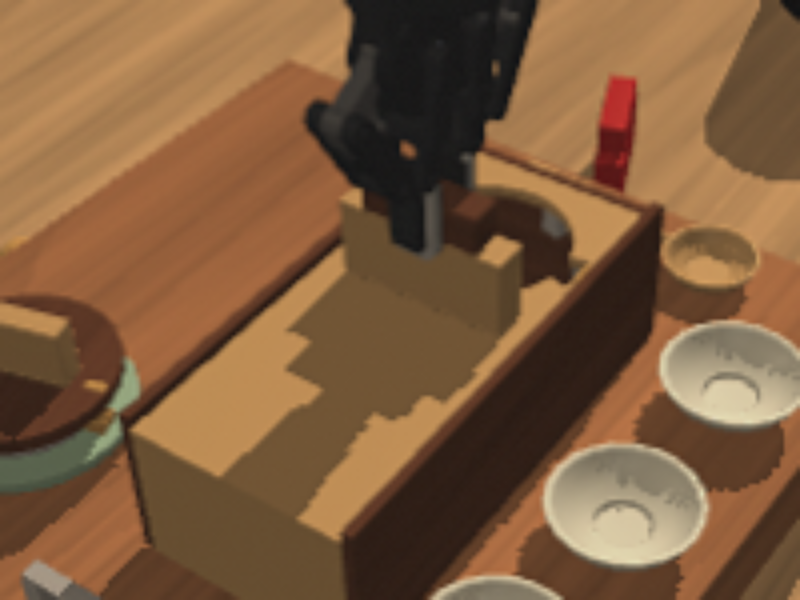

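The deck behind the blade at (430,270) is clear, and the chips are hidden in front of it at the mouth. I'll finish the sweep slowly and then lift to look.

{"method": "move_arm", "body": {"motion": [[0,0,0,0,0.004,0,0.01],[0,0,0,0,0.008,0,0.01],[0,0,0,0,0.012,0,0.01],[0,0,0,0,0.016,0,0.01],[0,0,0,0,0.02,0,0.01],[0,0,0,0,0.024,0,0.01],[0,0,0,0,0.028,0,0.01],[0,0,0,0,0.028,0,0.01]]}}

```text
clock: 7.92
eef_pos: [635.3, 23.4, 189.8]
tcp_rot: [3.142, -0.0, 3.133]
contact_force: [-0.2, -1.1, -0.3]
opening: 0.199
grasp_force: 43.3
```

{"method": "move_arm", "body": {"motion": [[0,0,0,0,-0.004,-0.01,0.01],[0,0,0,0,-0.02,-0.03,0.01],[0,0,0,0,-0.06,-0.041,0.01],[0,0,0,0,-0.12,-0.041,0.01],[0,0,0,0,-0.18,-0.041,0.01],[0,0,0,0,-0.18,-0.041,0.01]]}}

```text
clock: 8.68
eef_pos: [633.6, -162.3, 232.6]
tcp_rot: [-3.14, 0.002, 3.128]
contact_force: [0.4, -0.0, -1.3]
opening: 0.203
grasp_force: 43.4
```

```bash
python3 go.py 485.5,96.7,231,198.3
python3 - <<'E'
from h import *
a,d=grab_frame("scene");b,d=grab_frame("top")
cv2.imwrite("pics/s3.png",np.hstack([cv2.resize(a[160:260,250:350],(400,400)),cv2.resize(b[140:220,235:315],(400,400))])[:,:,::-1])
E
```

```text
8.68 [ 633.6 -162.3  232.6] [-1.7990e+02  1.1000e-01  1.7921e+02] [-0.25  0.4   1.57 -0.    1.18 -1.81] F [ 0.4 -0.  -1.3] op 17.3 gf 43.4
485.5,96.7,231,198.3 [-0.0021  0.0015 -0.3332] [0.1517 0.2569 0.0008]
```

View pics/s3.png

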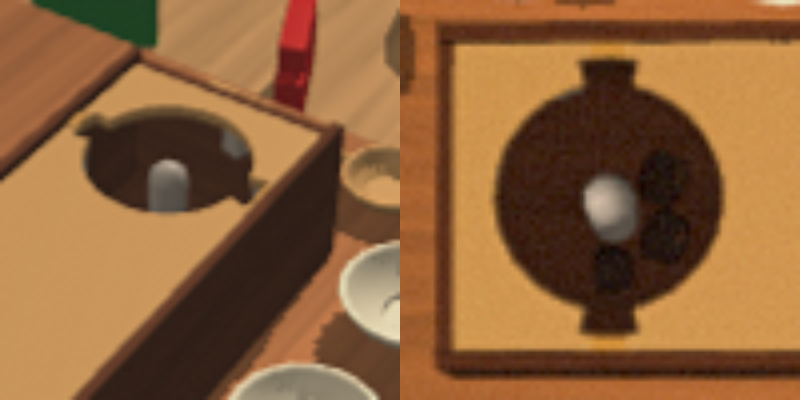

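All three chips lie in the well, at right-crop (662,180), (665,235) and (613,268). I'll return the scraper to the stand.

Scaled: -0.333 rad is -0.106.

{"method": "move_arm", "body": {"motion": [[0,0,-0.0191,0.024,0.041,0,0.01],[0,0,-0.0382,0.052,0.088,0,0.01],[0,0,-0.0573,0.08,0.135,0,0.01],[0,0,-0.0764,0.108,0.183,0,0.01],[0,0,-0.0955,0.136,0.23,0,0.01],[0,0,-0.106,0.1517,0.257,0.001,0.01],[0,0,-0.106,0.1517,0.257,0.001,0.01],[0,0,-0.106,0.1517,0.257,0.001,0.01]]}}

```text
clock: 9.78
eef_pos: [484.7, 101.7, 230.4]
tcp_rot: [-3.141, 0.001, -2.816]
contact_force: [0.3, -1.0, -0.3]
opening: 0.201
grasp_force: 43.2
```

```bash
python3 go.py 486,96.7,117,198.3
```

```text
9.78 [484.7 101.7 230.4] [-1.7998e+02  6.0000e-02 -1.6137e+02] [ 0.2   0.15  1.91 -0.    1.08 -1.69] F [ 0.3 -1.  -0.3] op 17.2 gf 43.2
486,96.7,117,198.3 [-0.0004  0.001   0.0058] [ 0.0004 -0.0051  0.1134]
```

Scaled: 0.006 rad is 0.0019.

{"method": "move_arm", "body": {"motion": [[0,0,0.0019,0,-0.004,0.04,0.01],[0,0,0.0019,0,-0.004,0.08,0.01],[0,0,0.0019,0,-0.004,0.1,0.01],[0,0,0.0019,0,-0.004,0.11,0.01],[0,0,0.0019,0,-0.004,0.114,0.01],[0,0,0.0019,0,-0.004,0.116,0.01],[0,0,0.0019,0,-0.004,0.116,0.01]]}}

```text
clock: 10.65
eef_pos: [486.1, 97.7, 114.4]
tcp_rot: [-3.141, 0.001, -2.823]
contact_force: [-0.5, 0.1, -1.3]
opening: 0.203
grasp_force: 43.3
```

```bash
python3 go.py 486,96.7,113,198.3
```

```text
10.65 [486.1  97.7 114.4] [-1.7999e+02  6.0000e-02 -1.6177e+02] [ 0.2   0.31  2.01 -0.    0.82 -1.69] F [-0.5  0.1 -1.3] op 17.4 gf 43.3
486,96.7,113,198.3 [-0.0002  0.001  -0.0013] [ 0.0004 -0.0009  0.0014]
```

{"method": "move_arm", "body": {"motion": [[0,0,0,0,0,0.001,0.01],[0,0,0,0,0,0.0015,0.01],[0,0,0,0,0,0.0015,0.01]]}}

```text
clock: 11.02
eef_pos: [486.1, 97.8, 113.4]
tcp_rot: [-3.141, 0.001, -2.823]
contact_force: [-2.9, 0.1, 9.8]
opening: 0.203
grasp_force: 44.7
```

{"method": "move_arm", "body": {"motion": [[0,0,0,0,0,0,0.03],[0,0,0,0,0,0,0.085],[0,0,0,0,0,0,0.085],[0,0,0,0,0,0,0.085],[0,0,0,0,0,-0.02,0.085],[0,0,0,0,0,-0.07,0.085],[0,0,0,0,0,-0.115,0.085],[0,0,0,0,0,-0.115,0.085]]}}

```text
clock: 12.02
eef_pos: [487.8, 98.0, 230.7]
tcp_rot: [-3.141, 0.007, -2.823]
contact_force: [-0.7, 0.5, -0.3]
opening: 0.999
grasp_force: 0.0
```

```bash
python3 go.py 476.6,-118,226,194
```

```text
12.03 [487.8  98.  230.7] [-179.95    0.37 -161.77] [ 0.2   0.15  1.91 -0.    1.08 -1.69] F [-0.7  0.5 -0.3] op 85.4 gf 0.0
476.6,-118,226,194 [-0.0006  0.0065  0.0739] [ 0.0782 -0.2017  0.0044]
```

Scaled: 0.074 rad is 0.0236.

{"method": "move_arm", "body": {"motion": [[0,0,0.0064,0.0182,-0.047,0,0.085],[0,0,0.0127,0.036,-0.094,0,0.085],[0,0,0.0191,0.055,-0.141,0,0.085],[0,0,0.0236,0.073,-0.188,0,0.085],[0,0,0.0236,0.078,-0.202,0.002,0.085],[0,0,0.0236,0.078,-0.202,0.004,0.085],[0,0,0.0236,0.078,-0.202,0.004,0.085]]}}

```text
clock: 12.9
eef_pos: [474.4, -117.5, 222.7]
tcp_rot: [3.141, -0.001, -2.897]
contact_force: [0.3, -0.3, -0.1]
opening: 1.0
grasp_force: 0.0
```

```bash
python3 go.py 476.6,-118,126,194
python3 - <<'E'
from m import *
for n in("top","scene"):
    a,d=grab_frame(n);P=cloud(n,d);z=P[...,2];cv2.imwrite(f"pics/{n}4.png",a[...,::-1])
    def box(x0,x1,y0,y1,z0,z1): return (d>0)&(P[...,0]>x0)&(P[...,0]<x1)&(P[...,1]>y0)&(P[...,1]<y1)&(z>z0)&(z<z1)
    rect(P,box(425,545,36,156,105,150),n+" scr")
    if n=="scene": rect(P,box(425,525,-165,-75,133,157),n+" bar")
E
```

```text
12.9 [ 474.4 -117.5  222.7] [ 1.7994e+02 -5.0000e-02 -1.6597e+02] [-0.25  0.15  1.93  0.    1.07 -2.06] F [ 0.3 -0.3 -0.1] op 85.4 gf 0.0
476.6,-118,126,194 [ 0.001  -0.0009  0.0005] [-0.0021 -0.0011  0.0967]
top scr 537 c [484.1  97.9] size [83.5 18.4] long-axis deg 17.95 z [115.5 136.5 139.7]
scene scr 567 c [483.5  93.9] size [83.2 22. ] long-axis deg 22.13 z [107.2 123.4 139.1]
scene bar 436 c [ 476.2 -119.3] size [65.8 16.4] long-axis deg 14.16 z [134.8 149.4 153.8]
```

{"method": "move_arm", "body": {"motion": [[0,0,0,-0.002,-0.001,0.04,0.085],[0,0,0,-0.002,-0.001,0.075,0.085],[0,0,0,-0.002,-0.001,0.094,0.085],[0,0,0,-0.002,-0.001,0.097,0.05],[0,0,0,-0.002,-0.001,0.097,0.005],[0,0,0,-0.002,-0.001,0.097,0.005],[0,0,0,-0.002,-0.001,0.097,0.005],[0,0,0,-0.002,-0.001,0.097,0.005]], "grip_force": 70}}

```text
clock: 14.0
eef_pos: [477.6, -119.2, 127.3]
tcp_rot: [-3.141, 0.002, -2.898]
contact_force: [-2.0, 0.2, 6.5]
opening: 0.151
grasp_force: 69.4
```

```bash
python3 go.py 476.6,-118,230,194
```

```text
14.0 [ 477.6 -119.2  127.3] [-1.7996e+02  9.0000e-02 -1.6602e+02] [-0.25  0.28  2.01  0.    0.85 -2.06] F [-2.   0.2  6.5] op 12.9 gf 69.4
476.6,-118,230,194 [-0.0007  0.0016 -0.0003] [ 0.0005  0.0014 -0.1027]
```

{"method": "move_arm", "body": {"motion": [[0,0,0,0,0,-0.03,0.005],[0,0,0,0,0,-0.08,0.005],[0,0,0,0,0,-0.103,0.005],[0,0,0,0,0,-0.103,0.005]]}}

```text
clock: 14.5
eef_pos: [477.9, -119.4, 231.1]
tcp_rot: [-3.14, 0.003, -2.898]
contact_force: [-0.2, -0.2, -2.9]
opening: 0.15
grasp_force: 68.7
```

```bash
python3 go.py 632,42.6,215,179.5
```

```text
14.5 [ 477.9 -119.4  231.1] [-179.89    0.2  -166.02] [-0.25  0.14  1.91 -0.    1.08 -2.06] F [-0.2 -0.2 -2.9] op 12.8 gf 68.7
632,42.6,215,179.5 [-0.0014  0.0037  0.2527] [-0.1886  0.1201  0.0165]
```

Scaled: 0.2527 rad is 0.0804.

{"method": "move_arm", "body": {"motion": [[0,0,0.0159,-0.038,0.024,0,0.005],[0,0,0.0318,-0.076,0.048,0,0.005],[0,0,0.0477,-0.114,0.073,0,0.005],[0,0,0.0637,-0.152,0.097,0.002,0.005],[0,0,0.0764,-0.18,0.115,0.01,0.005],[0,0,0.0804,-0.1886,0.12,0.0165,0.005],[0,0,0.0804,-0.1886,0.12,0.0165,0.005],[0,0,0.0804,-0.1886,0.12,0.0165,0.005]]}}

```text
clock: 15.5
eef_pos: [630.0, 42.0, 212.4]
tcp_rot: [-3.141, -0.001, 3.133]
contact_force: [0.1, 0.2, -0.7]
opening: 0.151
grasp_force: 68.7
```

```bash
python3 go.py 632,42.6,215,179.5
python3 - <<'E'
from m import *
a,d=grab_frame("scene");cv2.imwrite("pics/s5.png",cv2.resize(a[120:270,200:400],(800,600))[:,:,::-1])
np.savez("s5",a=a,d=d)
n="scene";P=cloud(n,d);z=P[...,2]
def box(x0,x1,y0,y1,z0,z1): return (d>0)&(P[...,0]>x0)&(P[...,0]<x1)&(P[...,1]>y0)&(P[...,1]<y1)&(z>z0)&(z<z1)
m=box(570,690,-20,105,199,212);rect(P,m,"flange")
m=box(570,690,-20,105,180,197);rect(P,m,"neck")
m=box(560,700,-150,20,150,163);rect(P,m,"deck")
E
```

```text
15.5 [630.   42.  212.4] [-1.7998e+02 -7.0000e-02  1.7950e+02] [ 0.06  0.38  1.64 -0.    1.13 -1.5 ] F [ 0.1  0.2 -0.7] op 12.9 gf 68.7
632,42.6,215,179.5 [-0.0004 -0.0013  0.0001] [-0.002   0.0006 -0.0026]
flange 1111 c [630.5  37. ] size [98.9 93.4] long-axis deg 41.5 z [201.3 205.4 207.1]
neck 99 c [649.6  19. ] size [70.8 17.1] long-axis deg 37.31 z [180.9 184.7 187.3]
deck 4886 c [630.1 -61.9] size [164.4 121.2] long-axis deg 89.7 z [153.  154.7 160.5]
```

View pics/s5.png

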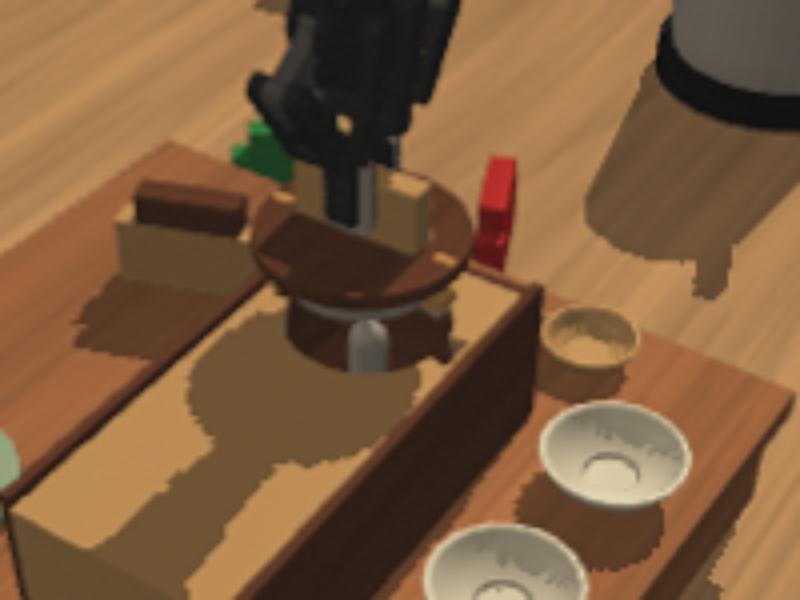

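The cap is held level over the mouth, flange about (360,240) in the crop, with the plunger visible below at (370,345). I'll fit the flange disc to check its centre and tilt.

Run:
```python
from m import *
from scipy.optimize import least_squares
f=np.load("s5.npz");a=f["a"];d=f["d"];P=cloud("scene",d);z=P[...,2]
m=(d>0)&(P[...,0]>560)&(P[...,0]<700)&(P[...,1]>-30)&(P[...,1]<110)&(z>198)&(z<212)
Q=P[m];A=np.c_[Q[:,0]-630,Q[:,1]-42,np.ones(len(Q))]
w=np.ones(len(Q),bool)
for _ in range(5):
    c=np.linalg.lstsq(A[w],Q[w,2],rcond=None)[0];w=abs(A@c-Q[:,2])<1.2
print("plane slopes deg",np.degrees(c[:2]).round(2),"z at c",c[2].round(1),w.sum())
h=cv2.convexHull(Q[w][:,:2].astype(np.float32))[:,0]
r=least_squares(lambda p:np.hypot(h[:,0]-p[0],h[:,1]-p[1])-49.5,[630,42],loss="soft_l1",f_scale=.5)
print("flange centre",r.x.round(1),np.sort(r.fun).round(1)[[0,len(h)//2,-1]])
# original flange & mouth in scene0 for reference
f=np.load("scene0.npz");a=f["a"];d=f["d"];P=cloud("scene",d);z=P[...,2]
g=(d>0)&(abs(z-155)<1.8)&(P[...,0]>582)&(P[...,0]<680)&(P[...,1]>-10)&(P[...,1]<95)
rho=np.hypot(P[...,0]-630.2,P[...,1]-41.6)
Q=P[g&(rho<50)];ang=np.arctan2(Q[:,1]-41.6,Q[:,0]-630.2);pts=[]
for b in np.arange(-np.pi,np.pi,.15):
    s=(ang>=b)&(ang<b+.15)
    if s.sum() and min(abs(b),abs(abs(b)-np.pi))>.5:
        q=Q[s];pts.append(q[np.argmin(np.hypot(q[:,0]-630.2,q[:,1]-41.6)),:2])
h=np.array(pts)
r=least_squares(lambda p:np.hypot(h[:,0]-p[0],h[:,1]-p[1])-p[2],[630,42,40],loss="soft_l1",f_scale=.5);print("mouth scene",r.x.round(1),np.abs(r.fun).mean().round(2),len(h))
f=np.load("top0.npz");a=f["a"]
mm=np.zeros(a.shape[:2],np.uint8);mm[150:212,248:304]=(a.astype(int).sum(2)<230)[150:212,248:304]
c=max(cv2.findContours(mm,0,1)[0],key=cv2.contourArea)[:,0]
W=np.array([onz("top",p,155)[:2] for p in c])
an=np.degrees(np.arctan2(W[:,1]-44,W[:,0]-632));W=W[(np.abs(np.abs(an)-90)<60)]
r=least_squares(lambda p:np.hypot(W[:,0]-p[0],W[:,1]-p[1])-p[2],[632,44,40],loss="soft_l1",f_scale=.5);print("mouth top",r.x.round(1))
```

```text
plane slopes deg [-0.34  0.07] z at c 205.4 836
flange centre [628.3  39.5] [-1.   0.2  1.1]
mouth scene [630.3  41.2  40.2] 0.52 28
mouth top [632.   44.1  38.2]
```

{"method": "move_arm", "body": {"motion": [[0,0,0,-0.002,0.0012,0.01,0.005],[0,0,0,-0.002,0.0012,0.02,0.005],[0,0,0,-0.002,0.0012,0.023,0.005],[0,0,0,-0.002,0.0012,0.025,0.005],[0,0,0,-0.002,0.0012,0.027,0.005],[0,0,0,-0.002,0.0012,0.028,0.005],[0,0,0,-0.002,0.0012,0.028,0.005]], "grip_force": 90}}

```text
clock: 16.42
eef_pos: [632.9, 44.1, 184.9]
tcp_rot: [3.142, 0.0, 3.133]
contact_force: [-0.5, -0.6, -1.7]
opening: 0.146
grasp_force: 91.8
```

```bash
python3 go.py 632,43.2,179,179.5
```

```text
16.43 [632.9  44.1 184.9] [1.8000e+02 1.0000e-02 1.7952e+02] [ 0.07  0.41  1.65 -0.    1.07 -1.5 ] F [-0.5 -0.6 -1.7] op 12.5 gf 91.8
632,43.2,179,179.5 [0.     0.0001 0.0003] [ 0.0009 -0.0009  0.0059]
```

{"method": "move_arm", "body": {"motion": [[0,0,0,0.0006,-0.0005,0.001,0.005],[0,0,0,0.0006,-0.0005,0.002,0.005],[0,0,0,0.0006,-0.0005,0.004,0.005],[0,0,0,0.0006,-0.0005,0.004,0.005]]}}

```text
clock: 16.92
eef_pos: [632.5, 43.6, 181.3]
tcp_rot: [3.142, 0.001, 3.133]
contact_force: [-0.9, -0.1, 3.9]
opening: 0.141
grasp_force: 92.9
```

```bash
python3 go.py 632,43.2,171,179.5
```

```text
16.93 [632.5  43.6 181.3] [1.8000e+02 3.0000e-02 1.7951e+02] [ 0.07  0.42  1.66 -0.    1.07 -1.5 ] F [-0.9 -0.1  3.9] op 12.1 gf 92.9
632,43.2,171,179.5 [0.     0.0006 0.0002] [ 0.0005 -0.0004  0.0103]
```

{"method": "move_arm", "body": {"motion": [[0,0,0,0,0,0.002,0.005],[0,0,0,0,0,0.004,0.005],[0,0,0,0,0,0.006,0.005],[0,0,0,0,0,0.007,0.005],[0,0,0,0,0,0.007,0.005]]}}

```text
clock: 17.55
eef_pos: [632.6, 43.6, 174.4]
tcp_rot: [3.142, 0.001, 3.133]
contact_force: [-1.8, -0.5, 7.5]
opening: 0.142
grasp_force: 93.4
```

```bash
python3 go.py 632,43.2,169,179.5
```

```text
17.55 [632.6  43.6 174.4] [1.8000e+02 5.0000e-02 1.7951e+02] [ 0.07  0.42  1.67 -0.    1.05 -1.5 ] F [-1.8 -0.5  7.5] op 12.1 gf 93.4
632,43.2,169,179.5 [0.     0.0008 0.0002] [ 0.0006 -0.0004  0.0054]
```

{"method": "move_arm", "body": {"motion": [[0,0,0,0,0,0.002,0.005],[0,0,0,0,0,0.004,0.005],[0,0,0,0,0,0.0055,0.005],[0,0,0,0,0,0.007,0.005],[0,0,0,0,0,0.007,0.005]]}}

```text
clock: 18.18
eef_pos: [632.6, 43.7, 169.4]
tcp_rot: [3.142, 0.001, 3.133]
contact_force: [-9.0, -0.5, 22.7]
opening: 0.144
grasp_force: 96.0
```

```bash
python3 go.py 632,43.2,169,179.5
```

```text
18.18 [632.6  43.7 169.4] [1.8000e+02 8.0000e-02 1.7952e+02] [ 0.07  0.43  1.67 -0.    1.04 -1.5 ] F [-9.  -0.5 22.7] op 12.3 gf 96.0
632,43.2,169,179.5 [0.0001 0.0014 0.0003] [ 0.0006 -0.0005  0.0004]
```

The cap is flush with its lugs in the slots (TCP z 169.4, about 23 N). Now the clockwise turn.

Scaled: 0.7 rad is 0.2228.

{"method": "move_arm", "body": {"motion": [[0,0,0.0318,0,0,0,0.005],[0,0,0.0637,0,0,0,0.005],[0,0,0.0955,0.0001,-0.0002,0,0.005],[0,0,0.1273,0.0002,-0.0003,0,0.005],[0,0,0.1592,0.0003,-0.0004,0,0.005],[0,0,0.191,0.0004,-0.0005,0,0.005],[0,0,0.2228,0.0004,-0.0006,0,0.005]]}}

```text
clock: 19.05
eef_pos: [634.2, 42.7, 169.4]
tcp_rot: [3.138, 0.005, 2.43]
contact_force: [-0.1, -2.1, 16.6]
opening: 0.146
grasp_force: 94.8
```

```bash
python3 go.py 631.6,42.7,169,90.5;python3 -c "
from h import *
print(sensors.sense()['wrist_torque'])"
```

```text
19.05 [634.2  42.7 169.4] [179.82   0.26 139.24] [ 0.07  0.43  1.67 -0.    1.04 -0.79] F [-0.1 -2.1 16.6] op 12.5 gf 94.8
631.6,42.7,169,90.5 [0.0049 0.0029 0.8507] [ 0.002  -0.0017  0.0004]
[-0.47848995  0.21721103  0.20045838]
```

Scaled: 0.84 rad is 0.2674.

{"method": "move_arm", "body": {"motion": [[0,0,0.0382,0.0001,-0.0002,0.0003,0.005],[0,0,0.0764,0.0002,-0.0004,0.0005,0.005],[0,0,0.1146,0.0003,-0.0006,0.0005,0.005],[0,0,0.1528,0.0004,-0.0008,0.0005,0.005],[0,0,0.191,0.0005,-0.0008,0.0005,0.005],[0,0,0.2228,0.0005,-0.0008,0.0005,0.005],[0,0,0.2515,0.0005,-0.0008,0.0005,0.005],[0,0,0.2674,0.0005,-0.0008,0.0005,0.005]]}}

```text
clock: 20.05
eef_pos: [633.3, 42.3, 169.4]
tcp_rot: [3.136, 0.001, 1.592]
contact_force: [-4.9, -2.6, 22.4]
opening: 0.14
grasp_force: 96.2
```

```bash
python3 go.py 631.6,42.7,169,90.5;python3 -c "
from h import *
print(sensors.sense()['wrist_torque'])"
```

```text
20.05 [633.3  42.3 169.4] [1.7969e+02 5.0000e-02 9.1200e+01] [ 0.06  0.43  1.67 -0.    1.04  0.04] F [-4.9 -2.6 22.4] op 11.9 gf 96.2
631.6,42.7,169,90.5 [0.0054 0.0008 0.0122] [ 0.0005 -0.0017  0.0004]
[-0.4094323   1.04725756  0.76968148]
```

Scaled: 0.06 rad is 0.0191.

{"method": "move_arm", "body": {"motion": [[0,0,0.0064,0,0,0,0.005],[0,0,0.0127,0,0,0.0003,0.005],[0,0,0.0191,0,0,0.0003,0.005],[0,0,0.0191,0,0,0.0003,0.005]]}}

```text
clock: 20.55
eef_pos: [632.1, 42.4, 169.4]
tcp_rot: [3.138, 0.001, 1.536]
contact_force: [-7.7, -2.4, 26.8]
opening: 0.146
grasp_force: 99.6
```

```bash
python3 go.py;python3 - <<'E'
from h import *
print(sensors.sense()['wrist_torque'])
a,d=grab_frame("scene");cv2.imwrite("pics/s6.png",cv2.resize(a[120:270,200:400],(800,600))[:,:,::-1])
E
```

```text
20.55 [632.1  42.4 169.4] [1.798e+02 6.000e-02 8.800e+01] [ 0.07  0.43  1.67 -0.    1.04  0.1 ] F [-7.7 -2.4 26.8] op 12.5 gf 99.6
[-0.3450669   1.46802464  1.54100983]
```

View pics/s6.png

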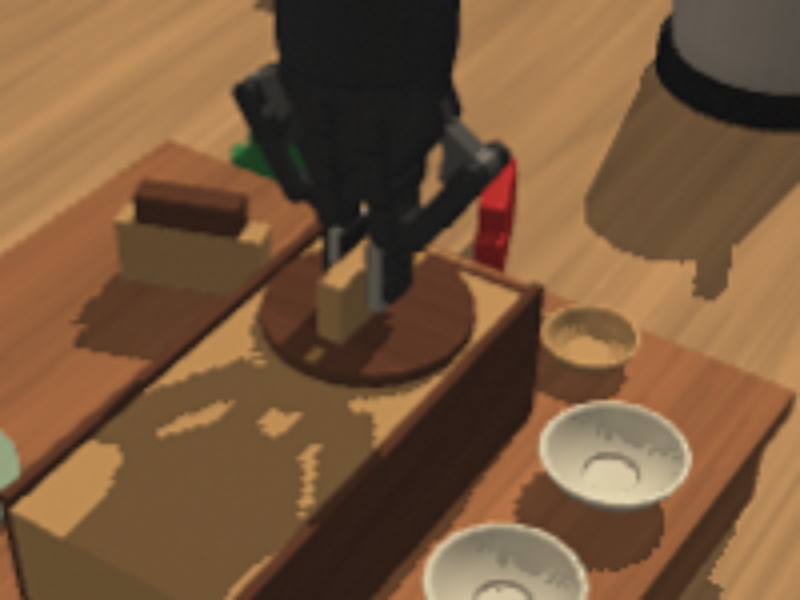

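The cap lies flush and turned, with its mark at (313,354) pointing along −y. The wrist torque is building, so I'll confirm it is on the stop.

Scaled: 0.03 rad is 0.0095.

{"method": "move_arm", "body": {"motion": [[0,0,0.0048,0,0,0,0.005],[0,0,0.0095,0,0,0.0002,0.005],[0,0,0.0095,0,0,0.0002,0.005],[0,0,0.0095,0,0,0.0002,0.005]]}}

```text
clock: 21.1
eef_pos: [632.1, 42.4, 169.4]
tcp_rot: [3.138, 0.001, 1.507]
contact_force: [-8.7, -1.9, 28.3]
opening: 0.142
grasp_force: 109.5
```

```bash
python3 go.py;python3 - <<'E'
from m import *
from scipy.optimize import least_squares
print(sensors.sense()['wrist_torque'])
a,d=grab_frame("scene");P=cloud("scene",d);z=P[...,2];hsv=cv2.cvtColor(a,cv2.COLOR_RGB2HSV)
near=(d>0)&(np.hypot(P[...,0]-630.5,P[...,1]-41.5)<50)
fl=near&(z>160)&(z<166);Q=P[fl];A=np.c_[Q[:,:2]-[630,41],np.ones(len(Q))]
c=np.linalg.lstsq(A,Q[:,2],rcond=None)[0];print("flange tilt",np.degrees(c[:2]).round(2),"z",c[2].round(1))
bar=near&(z>172)&(z<200)&(hsv[...,2]>80)&(hsv[...,1]>70)
rect(P,bar,"bar")
side=bar&(z<190);rect(P,side,"bar low")
b=fl&(hsv[...,2]>100)&(hsv[...,1]>90)&(P[...,1]<5)
for q,v in [(P[b],b.sum())]: print("mark",q.mean(0).round(1) if v else None,v)
h=cv2.convexHull(P[fl][:,:2].astype(np.float32))[:,0]
E
```

```text
21.1 [632.1  42.4 169.4] [1.798e+02 8.000e-02 8.637e+01] [ 0.07  0.43  1.67 -0.    1.04  0.13] F [-8.7 -1.9 28.3] op 12.1 gf 109.5
[-0.29487107  1.5614183   2.30594506]
flange tilt [-0.01 -0.09] z 162.4
bar 207 c [624.  40.] size [64.8 29. ] long-axis deg 89.71 z [173.  189.1 195.4]
bar low 110 c [624.7  40. ] size [64.8 27.7] long-axis deg 89.71 z [172.5 180.7 189.2]
mark [6.282e+02 2.000e-01 1.629e+02] 10
```

```bash
python3 -c "
from rig import order
print(order.sign_off())"
```

```text
the job is handed in; nothing more can be done
None
```

The job is handed in: the three chips are in the well, the scraper stands upright back on the stand, and the cap is pressed flush and turned clockwise to its stop, still gripped, at 21 s of the 67 s limit; I saw nothing else disturbed but did not re-measure the dishes, spoon and strainer.

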